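# Seat the medicine bottle and open its safety cap

### The arm

A 6-joint arm with a two-finger parallel gripper is mounted at the origin on the work surface. World frame = base frame: x ahead of the robot, y to its left, z up, the work surface at z = 0. Lengths are in mm, angles in rad, forces in N, time in s.
With the tool pointing down it reaches from about 350 to 875 mm from the base axis. Payload 4.2 kg.
Tool frame: the origin (TCP) lies between the finger pads; the fingertips stand 14 mm ahead of it and the grasp point (between the pads) lies 5 mm behind it; z points along the fingers, y is the line along which they close (so a half turn about z gives the same grasp; the last joint's range is limited). The gripper opens to 85 mm and grips with 20 to 120 N. Pads are 22 mm wide; open, the fingers measure 114 mm over their backs; the gripper's body (76 mm by 85 mm) begins 54 mm behind the grasp point. The pads swing forward as they close: fully open they stand 13 mm farther back than shut.
Start: joints at [-0.991, 0.385, 0.008, 0, -1.194, -0.259], TCP at [197.094, -593.088, 245.312] pointing down, gripper open.
Joint ranges: [-3.14, 3.14], [-1.21, 2.06], [-1.07, 1.41], [-3.16, 2.05], [-2.99, -0.16], [-3.1, 3.1]. Speed limits (rad/s): [2.79, 2.79, 3.14, 3.14, 3.14, 3.14].

### API

Orientations are given as a unit quaternion [w, x, y, z].
In Python, from station import telemetry, vision, ticket gives the robot as it stands. The module is installed in compiled form; this text tells all that it offers.
- The arm moves only by the shell command python3 -m crank 'ROWS'. ROWS is JSON, a list of rows, each a list of 7 numbers: the shift along the tool's x, y, z in units of 30 mm (1.0 is 30 mm), then the turn, a rotation vector about the tool's x, y, z in units of 5 degrees (1.0 is 5 degrees), then the gripper command: -1 is fully open, 1 is shut, values between are in proportion. In form: [[tx, ty, tz, wx, wy, wz, claw], ...]. A call has 1 to 12 rows; each row shifts and turns the commanded pose from where the row before left it, along the tool's axes as they then stand; what a row does not reach is not made up. A row lasts 1/10 s, in which the tool goes at most 50 mm and 8.59 degrees, less where a joint would pass 70% of its speed; a pose out of reach is approached as far as the arm can. A call is refused whole if a number of a shift passes 1 or a number of a turn 1, either way. A call with a gripper value outside its range is refused whole. The fingers move at their own pace and stop on an object; the grip force is fixed at half the most. Time passes only in rows, so rows that do not move let the fingers close. It gives the time, the measured TCP pose, the force, the opening and the grip force at its end, in the units of the state.
- telemetry.observe(): the state, without advancing time (a new reading comes with each control period).
- vision.capture(name): name is "scene" or "top"; returns a dict with "pixels" (420x560x3 uint8, blue, green, red), "K" (3x3 intrinsics, pixels), "cam_to_world" (4x4, takes a point from camera to world coordinates). Camera axes: x right, y down, z forward; pixel columns grow to the right and rows downward; lengths in mm; the calibration is good to about 2 mm. A picture is of the moment at which its call begins. There is no depth.
- ticket.finish_job(): hands the job in; it is judged then, once.
The state is a dict: "time": time; "joint_pos": joint angles; "qvel": joint speeds; "tau": joint torques, N m; "tcp_pos": TCP position; "tcp_rot": TCP orientation; "force": force on the tool from outside, world axes, zero at the start; "moment": the same for the moment, N m; "opening": finger opening in mm; "finger_force": force on a finger pad.
Only numpy, scipy, OpenCV 4.12 (cv2) and the standard library are available. Lean on these libraries where they do the work, as an engineer would, in place of code of your own. Each camera call takes 0.05 s, during which the arm holds its last target. There are 200 camera calls.

### The job

Stand the green medicine bottle upright and fully home in the blue square holder that is screwed to the shelf, so that it cannot turn. Then press its white safety cap down, twist it anticlockwise (seen from above) until it is free, lift it off, and finish while still holding the cap level in the gripper, straight above the open bottle and a few centimetres clear of its neck, with the bottle still home in the holder. Do not knock the bottle over, and leave the sippy cup and the teether where they are.

Things in the scene. Friction and masses are not known exactly. Their poses are not given: they have to be found in the camera images.
- bottle: Loose green square bottle, 0.14 to 0.28 kg. Origin at the centre of its underside, z up, x and y normal to its flat sides. Body 56 x 56 mm, 64 mm high to the flat shoulder. Fits the holder any of the four ways round. It may be carried by its closed cap (the lock bears its weight) or by its body just below the shoulder.
- bottle_neck (a point): Point on the bottle's axis, 91 mm above its underside: top of the round white neck, 30 mm across (39 mm over its three locking studs). A grey spring plunger, 18 mm across, stands 9 mm above this point when the cap is off, so the open bottle is 100 mm high.
- cap: White round push-and-turn cap, 49 mm across, 30 mm high, 25 g. Origin at the centre of its underside, z up, x along the red pointer on its top. Closed: origin 74 mm above the bottle's underside (10 mm above the shoulder), x along the bottle's x within 3 degrees; locked: cannot be pulled off or turned. Press: must go down at least 5 mm (about 7 N, starting at 4.5 N); hard stop at 7 mm (8 N).
- cap_top (a point): Centre of the cap's top, 30 mm above its origin. Pressed, the cap turns only anticlockwise from above; it lifts straight off once turned 40 to 85 degrees relative to the bottle (a stop is near 87). In the holder the bottle may itself turn up to 10 degrees before it is held, so twist the gripper some 75. Let go after the turn, a spring lifts the cap 2 mm.
- holder: Blue square holder fixed to the shelf, open at the top. Origin at the centre of its underside, x and y normal to its walls, z up. Inside 61 x 61 mm; floor 4 mm thick, so the bottle's underside is 4 mm above the origin when home. Walls upright to 30 mm, then leaning out to 42 mm: flared mouth about 70 mm wide, 80 mm outside. Flange 110 mm long along y, 3 mm thick.
- sippy_cup: Orange sippy cup with a white lid and flip-top spout, 76 mm across, 118 mm high, loose; origin at the centre of its underside. Bystander.
- teether: Yellow teether ring lying flat, 80 mm across, 13 mm thick, loose; origin at the centre of its underside. Bystander.
- storage_box: Closed clear plastic storage box with a hinged clear lid with a blue knob, 150 x 200 mm, 85 mm high (about 125 mm over the knob), fixed; origin at the centre of its underside. Bystander.
There are look-alikes about, which are no part of the job. Several things look just like the holder: the one meant starts farthest from the robot's base.

How it is judged (in metres and radians):
On the way, in this order (a step that is already met when the one before it is completed fails the run):
1. the closed bottle stands fully home in the holder (z of bottle in the frame of holder below 0.0075 m and horizontal distance between bottle and holder below 0.007 m and angle between bottle's own z axis and vertical below 0.06 rad), for 0.2 s.
2. with the bottle home, the cap, still down on the neck, is turned at least 40 degrees relative to the bottle (angle between the x axis of cap and the x axis of bottle, either way round above 0.7 rad and z of cap in the frame of bottle below 0.08 m and horizontal distance between cap and bottle below 0.006 m and z of bottle in the frame of holder below 0.0075 m and horizontal distance between bottle and holder below 0.007 m), for 0.1 s.
At the end, for the whole second after the job is handed in: The gripper holds the cap still (over 2 N), level within 17 degrees, within 30 mm of the bottle's axis, its underside 115 to 230 mm above the bottle's, touching only the fingers; the bottle stands upright (3.4 degrees), home in the holder (within 3.5 mm in height, 7 mm sideways), untouched (all of step 1 and z of cap in the frame of bottle between 0.115 and 0.23 m and horizontal distance between cap and bottle below 0.03 m and angle between cap's own z axis and vertical below 0.3 rad and contact force between cap and the fingers above 2 N and contact force between each of cap, the fingers and bottle below 0.05 N and linear speed of cap below 0.03 m/s and linear speed of bottle below 0.02 m/s); the arm keeps its last pose, push and grip.
It fails at once if the bottle is knocked over (angle between bottle's own z axis and vertical above 0.7 rad).
It fails at once if the sippy cup is moved more than 30 mm (distance of sippy_cup from where it was at the start of the episode above 0.03 m).
It fails at once if the teether is moved more than 30 mm (distance of teether from where it was at the start of the episode above 0.03 m).
It also fails if it takes over 51 s, if anything falls off the work surface, if the arm or the gripper's body presses on something with over 40 N, if the wrist force passes 120 N, or if a joint passes its speed limit or range.

## Working session

There is one attempt and no reset: what is moved stays moved. The work goes in short steps, Python scripts to look and compute and a shell command to move; the robot and the scene stay as the last step left them, time stands still between calls to the robot, and variables do not carry over. Pictures are saved under pics/ and viewed, at most 10 in all, crops included, and the job is handed in when it is done.

```bash
mkdir -p pics
python3 - <<'E'
from station import telemetry, vision
import cv2,numpy as np
np.set_printoptions(suppress=True,precision=4)
print(telemetry.observe())
for n in("scene","top"):
    c=vision.capture(n);cv2.imwrite(f"pics/{n}0.png",c["pixels"]);print(n,np.array(c["K"]),np.array(c["cam_to_world"]))
    np.savez(f"{n}0.npz",K=c["K"],T=c["cam_to_world"])
E
```

```text
{'time': 0.0, 'joint_pos': array([-0.9914,  0.3856,  0.0066, -0.0005, -1.194 , -0.2586]), 'qvel': array([-0.0011, -0.    ,  0.0019,  0.0016, -0.0004,  0.0003]), 'tau': array([  0.0001, -39.2286,  18.8401,   4.1864,  -0.0046,   0.    ]), 'tcp_pos': array([ 196.905 , -592.584 ,  244.2111]), 'tcp_rot': array([-0.0002, -0.1596,  0.9872,  0.0011]), 'force': array([ 0.0294,  0.173 , -0.4001]), 'moment': array([-0.0475,  0.0508, -0.0101]), 'finger_force': 0.0, 'opening': 85.23000360472209}
scene [[398.0736   0.     278.6622]
 [  0.     398.0736 213.8831]
 [  0.       0.       1.    ]] [[   0.4139    0.511    -0.7534 1525.9733]
 [   0.9101   -0.252     0.3291 -400.7357]
 [  -0.0217   -0.8218   -0.5693  790.5211]
 [   0.        0.        0.        1.    ]]
top [[447.1707   0.     285.1018]
 [  0.     447.1707 207.7478]
 [  0.       0.       1.    ]] [[   0.009    -0.9844    0.1756  395.9814]
 [  -0.9997   -0.0126   -0.0196    9.1958]
 [   0.0215   -0.1754   -0.9843 1156.4176]
 [   0.        0.        0.        1.    ]]
```

View pics/scene0.png

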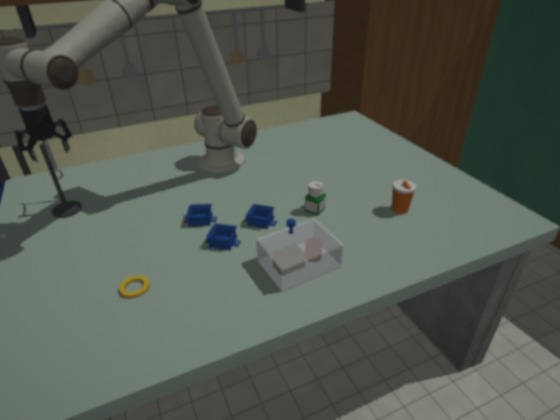

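View pics/top0.png

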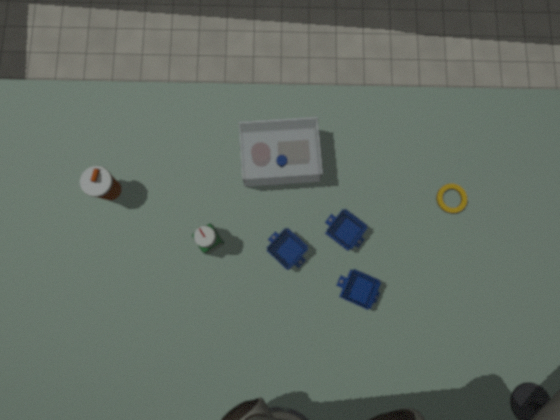

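Scene view: bottle at (316,198), holders at (200,215), (222,237) and (261,216), cup at (402,195), teether at (134,287), box at (300,253). Top view: bottle cap at (206,236), cup at (98,182), teether at (452,198), box at (281,152). The holder candidates in the top view are A (290,249), B (347,229) and C (360,289). I'll compute their distances and enlarge a crop.

```bash
cat > h.py <<'E'
import cv2,numpy as np
np.set_printoptions(suppress=True,precision=2)
def load(n):
    d=np.load(f"{n}0.npz");return d["K"],d["T"]
def onplane(n,uv,z):
    K,T=load(n);d=T[:3,:3]@np.linalg.solve(K,[uv[0],uv[1],1]);o=T[:3,3];return o+d*(z-o[2])/d[2]
def proj(n,p):
    K,T=load(n);q=K@(T[:3,:3].T@(np.asarray(p,float)-T[:3,3]));return q[:2]/q[2]
def tri(ua,ub):
    P=[]
    for n in("scene","top"):
        K,T=load(n);P.append(K@np.linalg.inv(T)[:3])
    X=cv2.triangulatePoints(P[0],P[1],np.array(ua,float).reshape(2,1),np.array(ub,float).reshape(2,1)).ravel();return X[:3]/X[3]
E
python3 - <<'E'
from h import *
for k,s,t in(("A",(261,216),(290,249)),("B",(222,237),(347,229)),("C",(200,215),(360,289))):
    p=onplane("top",t,20);print(k,p,np.hypot(*p[:2]),tri(s,t))
print("cap",tri((316,187),(206,236)))
a=cv2.imread("pics/top0.png");b=cv2.imread("pics/scene0.png")
c1=cv2.resize(a[205:315,185:395],None,fx=3.8,fy=3.8,interpolation=cv2.INTER_CUBIC)
c2=cv2.resize(b[175:255,180:340],None,fx=800/160,fy=5,interpolation=cv2.INTER_CUBIC)
cv2.imwrite("pics/c1.png",c1)
cv2.imwrite("pics/c2.png",c2)
E
```

```text
A [492.43 -26.88  20.  ] 493.16631225535104 [494.   -22.01  23.67]
B [ 545.34 -172.95   20.  ] 572.1111541092528 [ 545.53 -171.12   22.13]
C [ 394.01 -203.36   20.  ] 443.39164930437425 [ 394.48 -201.38   21.44]
cap [515.81 177.58  95.19]
```

View pics/c1.png

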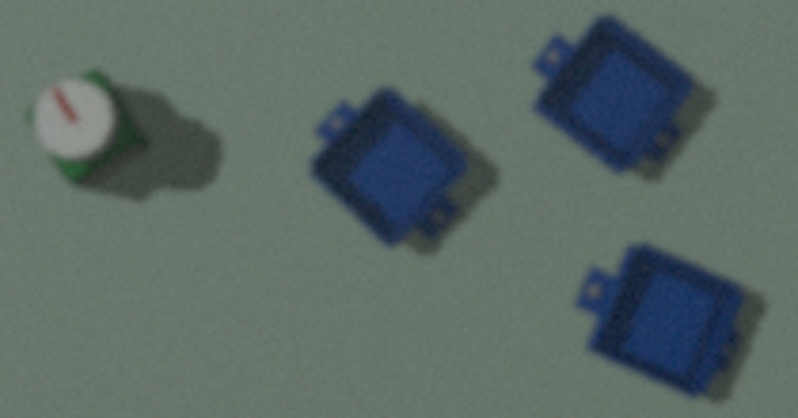

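View pics/c2.png

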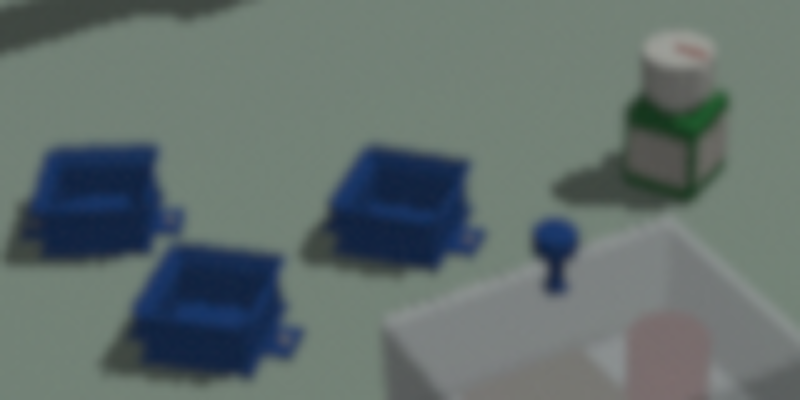

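Candidates in the top view are A (290,249) at 493 mm from the base, B (347,229) at 572 mm and C (360,289) at 443 mm. B is the farthest, so it is the one meant; in the crop it is at (615,95), and A and C are clearly nearer. The bottle's red pointer runs from (75,120) to (57,92) in the crop. Next I'll fit silhouettes in both views.

```bash
cat > fit.py <<'E'
from h import *
from scipy.optimize import minimize
S=4
def hullmask(n,pts,shape,roi):
    x0,y0,x1,y1=roi; uv=np.array([proj(n,p) for p in pts]);uv=(uv-[x0,y0]+.5)*S-.5
    m=np.zeros(((y1-y0)*S,(x1-x0)*S),np.uint8)
    cv2.fillConvexPoly(m,cv2.convexHull(np.round(uv*16).astype(np.int32)),1,shift=4,lineType=cv2.LINE_8)
    return m
def sq(a,b,z):return [(sx*a,sy*b,z) for sx in(-1,1) for sy in(-1,1)]
def disk(r,z):return [(r*np.cos(t),r*np.sin(t),z) for t in np.linspace(0,6.283,40)]
def place(P,x,y,z,yaw):
    c,s=np.cos(yaw),np.sin(yaw);return [(x+c*a-s*b,y+s*a+c*b,z+h) for a,b,h in P]
def run(parts,masks,rois,p0,step):
    def cost(p):
        t=0
        for n in masks:
            m=0
            for P in parts:m=np.maximum(m,hullmask(n,place(P,*p),None,rois[n]))
            m=cv2.resize(m.astype(np.float32),(masks[n].shape[1],masks[n].shape[0]),interpolation=cv2.INTER_AREA)
            t+=np.abs(m-masks[n]).sum()/masks[n].sum()
        return t
    sim=np.array([p0]+[np.add(p0,np.eye(4)[i]*step[i]) for i in range(4)])
    r=minimize(cost,p0,method="Nelder-Mead",options=dict(initial_simplex=sim,xatol=.02,fatol=1e-5,maxiter=400));return r
def crop(n,roi,im=None):
    im=cv2.imread(f"pics/{n}0.png") if im is None else im
    x0,y0,x1,y1=roi;return cv2.GaussianBlur(im,(3,3),0)[y0:y1,x0:x1].astype(int)
holder=[sq(33,33,0)+sq(33,33,30),sq(33,33,30)+sq(40,40,42),sq(9,55,0)+sq(9,55,3)]
bottle=[sq(28,28,0)+sq(28,28,64),disk(24.5,72)+disk(24.5,104)]
cap=[disk(24.5,74)+disk(24.5,104)]
E
python3 - <<'E'
from fit import *
R={"top":(320,203,374,256),"scene":(200,222,243,254)}
M={}
for n in R:
    a=crop(n,R[n]);M[n]=((a[...,0]-a[...,2])>25).astype(np.float32);print(n,M[n].sum())
for yaw in(.6,.9,1.0):
    r=run(holder,M,R,[545,-172,0,yaw],[6,6,5,.15]);print("holder",r.x,r.fun,np.degrees(r.x[3]))
r=run(holder,{"top":M["top"]},R,[545,-172,0,.9],[6,6,0.001,.15]);print("top only",r.x,r.fun)
R={"top":(188,218,228,260),"scene":(300,178,332,218)}
M={}
for n in R:
    a=crop(n,R[n]);g=a[...,1]-np.maximum(a[...,0],a[...,2]);m=(g>22)|(a.min(2)>135)
    M[n]=m.astype(np.float32);print(n,M[n].sum());print("\n".join("".join(".#"[v] for v in q) for q in m.astype(int)))
for yaw in(.3,.6,.9):
    r=run(bottle,M,R,[515,178,0,yaw],[6,6,5,.15]);print("bottle",r.x,r.fun,np.degrees(r.x[3]))
# pointer
a=crop("top",R["top"]);red=(a[...,2]-a[...,1])>25;v,u=np.nonzero(red)
w=np.array([onplane("top",(x+188,y+218),104)[:2] for x,y in zip(u,v)])
c=w.mean(0);e=np.linalg.svd(w-c)[2][0];print("pointer",len(w),c,np.degrees(np.arctan2(e[1],e[0])))
E
```

```text
top 1083.0
scene 739.0
holder [ 542.14 -167.36   -2.42    0.93] 0.39628469944000244 53.263582043231835
holder [ 541.94 -167.44   -1.78    0.93] 0.3960041403770447 53.45144479978171
holder [ 541.68 -167.44   -2.21    0.92] 0.3947892189025879 52.73935059572008
top only [ 541.66 -167.04    0.      0.93] 0.18634580075740814
top 211.0
........................................
........................................
........................................
........................................
........................................
........................................
.....................#..................
.....................##.................
......................##................
..............####......................
...............#####....................
...............#######..................
................#######.................
.........#......########................
........###......#######................
........###.......######................
........####......#######...............
........#####......######...............
........#####......######.....
[... 1850 characters left out ...]
......
................................
................................
................................
................................
................................
................................
................................
................................
................................
................................
................................
................................
................................
bottle [509.99 185.66  -1.47   1.05] 5.905114650726318 59.98070261124345
bottle [510.63 185.14  -1.95   1.05] 5.908527374267578 60.11183644167747
bottle [510.63 185.08  -0.7    1.06] 5.912906646728516 60.61695923255486
pointer 6 [521.15 183.64] -148.11691662135945
```

Run:
```python
from fit import *
def show(m):print("\n".join("".join(".#"[v] for v in q) for q in m.astype(int)))
R={"top":(320,203,374,256),"scene":(200,222,243,254)}
M={}
for n in R:
    a=crop(n,R[n]).astype(np.uint8);h=cv2.cvtColor(a,cv2.COLOR_BGR2HSV);m=((h[...,0]>98)&(h[...,0]<135)&(h[...,1]>100)).astype(np.uint8)
    m=cv2.morphologyEx(m,cv2.MORPH_CLOSE,np.ones((3,3)));M[n]=m.astype(np.float32);print(n,m.sum());show(m)
for yaw in(.6,.9):
    r=run(holder,M,R,[545,-172,0,yaw],[6,6,5,.15]);print("holder",r.x,r.fun,np.degrees(r.x[3]))
r=run(holder,{"top":M["top"]},R,[545,-172,0,.9],[6,6,0.001,.15]);print("top only",r.x,r.fun)
R={"top":(188,218,228,260),"scene":(300,178,332,218)}
for n in R:
    a=crop(n,R[n]).astype(np.uint8);lab=cv2.cvtColor(a,cv2.COLOR_BGR2LAB).astype(int)
    bg=np.median(lab.reshape(-1,3),0);print(n,bg)
    d=lab-bg;m=((np.hypot(d[...,1],d[...,2])>7)|(d[...,0]>15)).astype(np.uint8);show(m)
```

```text
top 1015
......................................................
......................................................
......................................................
......................................................
......................................................
......................................................
......................................................
........................##............................
......................######..........................
.....................########.........................
....................##########........................
....................############......................
...........##......##############.....................
..........####....#################...................
..........##########################..................
..........###########################.................
..........############################................
.......#################################..............
......###################################.............
......#####################################...
[... 5847 characters left out ...]
#......
......######.....########.......
......##################........
.......################.........
..........############..........
.............########...........
................####............
..................#.............
........#..#....................
........#######.................
........#######.................
........#######.................
...........####.................
................................
................................
................................
................................
.................##.............
................................
................................
................................
................................
```

Run:
```python
from fit import *
R={"top":(320,203,374,256),"scene":(207,222,243,254)}
M={}
for n in R:
    a=crop(n,R[n]).astype(np.uint8);h=cv2.cvtColor(a,cv2.COLOR_BGR2HSV);m=((h[...,0]>98)&(h[...,0]<135)&(h[...,1]>100)).astype(np.uint8)
    if n=="scene":m[:4,:6]=0
    m=cv2.morphologyEx(m,cv2.MORPH_CLOSE,np.ones((3,3)));M[n]=m.astype(np.float32)
for z in (.001,5):
  r=run(holder,M,R,[545,-172,0,-.64],[6,6,z,.15]);print("holder",r.x,r.fun,np.degrees(r.x[3]))
r=run(holder,{"top":M["top"]},R,[545,-172,0,-.64],[6,6,0.001,.15]);print("top only",r.x,r.fun)
for n in R:print(n,[proj(n,p) for p in place(sq(40,40,42),*r.x)])
# cap
R={"top":(193,222,218,248),"scene":(305,178,330,190)}
C=[]
for n in("scene","top"):
    a=crop(n,R[n]).astype(np.uint8);L=cv2.cvtColor(a,cv2.COLOR_BGR2LAB)[...,0].astype(int)
    m=(cv2.morphologyEx((L>141).astype(np.uint8),cv2.MORPH_CLOSE,np.ones((3,3))))
    k,lab,st,ce=cv2.connectedComponentsWithStats(m);i=1+np.argmax(st[1:,4]);print(n,ce[i]+R[n][:2],st[i]);C.append(ce[i]+R[n][:2])
print("tri",tri(*C),"top@104",onplane("top",C[1],104),"scene@104",onplane("scene",C[0],104))
# pointer with larger scale
im=cv2.imread("pics/top0.png").astype(float);p=[]
for v in range(224,246):
    for u in range(195,216):
        b,g,rr=im[v,u]; 
        if rr-g>12:p.append((*onplane("top",(u,v),104)[:2],rr-g))
p=np.array(p);w=p[:,2];c=(p[:,:2]*w[:,None]).sum(0)/w.sum();d=p[:,:2]-c
ev,V=np.linalg.eigh((d*w[:,None]).T@d);print("pointer",len(p),c,np.degrees(np.arctan2(V[1,1],V[0,1])))
# green corner fit: body orientation
```

```text
holder [ 542.74 -167.88    0.     -0.63] 0.24171866476535797 -36.09367936679286
holder [ 541.36 -168.59   -3.23   -0.65] 0.21548016369342804 -37.198567067573855
top only [ 541.79 -167.61    0.     -0.66] 0.12013547122478485
top [array([349.44, 251.61]), array([324.06, 231.78]), array([368.42, 226.73]), array([343.18, 207.28])]
scene [array([214.01, 222.14]), array([237.61, 225.12]), array([204.6 , 237.13]), array([229.32, 240.47])]
scene [315.18 183.67] [ 4  2 14  8 84]
top [203.7  236.27] [  2   4  18  19 230]
tri [512.8  178.96 106.9 ] top@104 [513.07 179.32 104.  ] scene@104 [508.52 181.58 104.  ]
pointer 25 [521.98 184.45] -146.54945940750775
```

The fits give the cap centre at about (512,180), top at about 105 (expected 104), bottle yaw about 33°. Holder B is at about (542,-168), floor height near 0, yaw about 53° mod 90. I'll move above the bottle at the present height.

```bash
R='[-0.823,0.96,0,0,0,0,-1]'; python3 -m crank '[[-0.82,0.96,0,0,0,0,-1],[-0.82,0.96,0,0,0,0,-1],[-0.82,0.96,0,0,0,0,-1],[-0.82,0.96,0,0,0,0,-1],[-0.82,0.96,0,0,0,0,-1],[-0.82,0.96,0,0,0,0,-1],[-0.82,0.96,0,0,0,0,-1],[-0.82,0.96,0,0,0,0,-1],[-0.82,0.96,0,0,0,0,-1],[-0.82,0.96,0,0,0,0,-1],[-0.82,0.96,0,0,0,0,-1]]'; python3 -m crank '[[-0.82,0.96,0,0,0,0,-1],[-0.82,0.96,0,0,0,0,-1],[-0.82,0.96,0,0,0,0,-1],[-0.82,0.96,0,0,0,0,-1],[-0.82,0.96,0,0,0,0,-1],[-0.82,0.96,0,0,0,0,-1],[-0.82,0.96,0,0,0,0,-1],[-0.82,0.96,0,0,0,0,-1],[-0.82,0.96,0,0,0,0,-1],[-0.82,0.96,0,0,0,0,-1],[-0.82,0.96,0,0,0,0,-1],[0,0,0,0,0,0,-1]]'
cat > go.py <<'E'
# prints remaining move to a target TCP pose (world x y z, tool-x yaw deg) in row units
import sys,numpy as np
from scipy.spatial.transform import Rotation as Rn
from station import telemetry
s=telemetry.observe();w,x,y,z=s["tcp_rot"];R=Rn.from_quat([x,y,z,w])
t=list(map(float,sys.argv[1:5]));a=np.radians(t[3])
G=np.column_stack([[np.cos(a),np.sin(a),0],[np.sin(a),-np.cos(a),0],[0,0,-1]])
np.set_printoptions(suppress=True,precision=3)
print("t",s["time"],"pos",s["tcp_pos"],"yaw",np.degrees(np.arctan2(*R.as_matrix()[1::-1,0])),"F",s["force"],"open",s["opening"],"q",s["joint_pos"])
print("shift units",R.inv().apply(np.array(t[:3])-s["tcp_pos"])/30,"turn units",np.degrees((R.inv()*Rn.from_matrix(G)).as_rotvec())/5)
E
python3 go.py 512 180 91 198.4
```

```text
time: 1.2
tcp_pos: [354.0, -205.6, 245.2]
tcp_rot: [-0.0, -0.16, 0.987, 0.0]
force: [0.5, -0.1, 0.3]
opening: 85.4
finger_force: 0.0
time: 2.4
tcp_pos: [512.1, 182.2, 244.2]
tcp_rot: [-0.0, -0.161, 0.987, -0.0]
force: [-0.3, -1.1, -0.3]
opening: 85.4
finger_force: 0.0
t 2.4 pos [512.126 182.214 244.211] yaw -161.4295325956382 F [-0.333 -1.062 -0.338] open 85.41655797514859 q [ 0.64   0.247 -0.194  0.    -1.129 -1.887]
shift units [ 0.026 -0.068  5.107] turn units [-0.001 -0.003  0.034]
```

```bash
python3 -m crank '[[0.03,-0.07,1,0,0,0,-1],[0,0,1,0,0,0,-1],[0,0,0.7,0,0,0,-1],[0,0,0.7,0,0,0,-1],[0,0,0.5,0,0,0,-1],[0,0,0.5,0,0,0,-1],[0,0,0.4,0,0,0,-1],[0,0,0.3,0,0,0,-1],[0,0,0,0,0,0,-1]]'; python3 go.py 512 180 91 198.4
python3 - <<'E'
from station import vision
import cv2,numpy as np
a=vision.capture("scene")["pixels"];b=vision.capture("top")["pixels"]
a=cv2.resize(a[140:240,260:380],(480,400),interpolation=3);b=cv2.resize(b[190:290,160:240],(320,400),interpolation=3)
cv2.imwrite("pics/g1.png",np.hstack([a,b]))
E
```

```text
time: 3.3
tcp_pos: [509.9, 175.9, 91.1]
tcp_rot: [-0.001, -0.159, 0.987, -0.001]
force: [-0.1, 0.5, 0.3]
opening: 85.3
finger_force: 0.0
t 3.3 pos [509.944 175.923  91.092] yaw -161.64565859512072 F [-0.103  0.534  0.266] open 85.27536769593232 q [ 0.633  0.408 -0.398 -0.    -0.768 -1.883]
shift units [-0.108  0.107  0.003] turn units [-0.007 -0.031 -0.009]
```

View pics/g1.png

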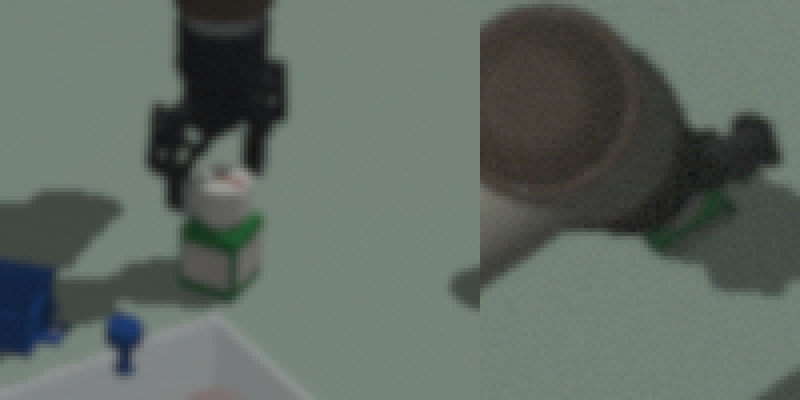

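The fingers straddle the cap (cap at (223,180), fingers at (177,200) and (255,150) in the crop), sitting about 4 mm too far left, as the telemetry says. I'll correct that and close.

```bash
python3 -m crank '[[-0.1,0.1,0,0,0,0,-1],[0,0,0,0,0,0,-1],[0,0,0,0,0,0,-1]]'; python3 go.py 512 180 91 198.4;  python3 -m crank '[[0,0,0,0,0,0,1],[0,0,0,0,0,0,1],[0,0,0,0,0,0,1],[0,0,0,0,0,0,1],[0,0,0,0,0,0,1],[0,0,0,0,0,0,1],[0,0,0,0,0,0,1],[0,0,0,0,0,0,1]]'; python3 go.py 512 180 91 198.4
```

```text
time: 3.7
tcp_pos: [512.9, 180.7, 92.8]
tcp_rot: [0.0, -0.16, 0.987, 0.0]
force: [0.1, -0.7, -0.3]
opening: 85.5
finger_force: 0.0
t 3.7 pos [512.894 180.713  92.791] yaw -161.60742759005942 F [ 0.074 -0.668 -0.33 ] open 85.51048955244985 q [ 0.637  0.41  -0.389  0.    -0.771 -1.887]
shift units [ 0.036 -0.013  0.06 ] turn units [ 0.004  0.012 -0.001]
time: 4.5
tcp_pos: [512.7, 180.3, 92.5]
tcp_rot: [0.0, -0.16, 0.987, -0.0]
force: [-0.3, -1.5, 4.1]
opening: 47.5
finger_force: 61.1
t 4.5 pos [512.713 180.271  92.505] yaw -161.61783981923824 F [-0.333 -1.527  4.149] open 47.4758338790736 q [ 0.637  0.41  -0.389  0.    -0.771 -1.887]
shift units [ 0.025 -0.001  0.05 ] turn units [-0.001  0.003 -0.004]
```

```bash
python3 -m crank '[[0,0,-0.2,0,0,0,1],[0,0,-0.4,0,0,0,1],[0,0,-0.7,0,0,0,1],[0,0,-0.7,0,0,0,1],[0,0,-0.6,0,0,0,1],[0,0,-0.4,0,0,0,1],[0,0,0,0,0,0,1]]'; python3 go.py 542 -168 182 218.4
python3 - <<'E'
from station import vision
import cv2,numpy as np
a=vision.capture("scene")["pixels"];cv2.imwrite("pics/lift_full.png",a)
a=cv2.resize(a[120:240,260:380],(600,600),interpolation=3)
cv2.imwrite("pics/g2.png",a)
E
```

```text
time: 5.2
tcp_pos: [513.4, 181.1, 184.2]
tcp_rot: [0.002, -0.16, 0.987, 0.001]
force: [0.1, -0.8, -1.8]
opening: 47.8
finger_force: 62.3
t 5.2 pos [513.356 181.094 184.175] yaw -161.6043766509134 F [ 0.109 -0.757 -1.832] open 47.79363365805519 q [ 0.637  0.3   -0.283 -0.    -0.983 -1.887]
shift units [  2.766 -11.343   0.047] turn units [ 0.007  0.047 -4.001]
```

View pics/g2.png

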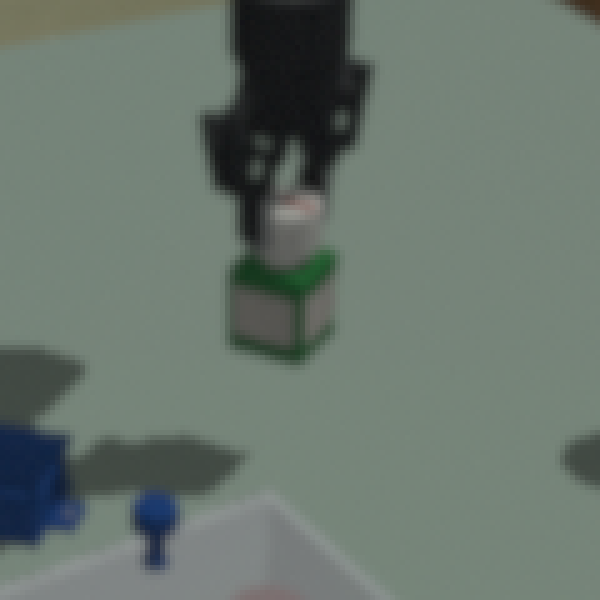

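The bottle hangs upright from its cap (cap at (295,225) in the crop, body at (283,305)). I'll carry it to holder B and turn it 20° anticlockwise.

```bash
python3 -m crank '[[0.1,-0.4,0,0,0,0,1],[0.2,-0.8,0,0,0,0,1],[0.24,-1,0,0,0,0,1],[0.24,-1,0,0,0,0,1],[0.24,-1,0,0,0,0,1],[0.24,-1,0,0,0,0,1],[0.24,-1,0,0,0,0,1],[0.24,-1,0,0,0,0,1],[0.24,-1,0,0,0,0,1],[0.24,-1,0,0,0,0,1],[0.24,-1,0,0,0,0,1],[0.24,-0.8,0,0,0,0,1]]'; python3 -m crank '[[0.2,-0.35,0,0,0,-0.4,1],[0,0,0,0,0,-0.8,1],[0,0,0,0,0,-0.8,1],[0,0,0,0,0,-0.8,1],[0,0,0,0,0,-0.8,1],[0,0,0,0,0,-0.4,1],[0,0,0,0,0,0,1],[0,0,0,0,0,0,1]]'; python3 go.py 542 -168 182 218.4
python3 - <<'E'
from fit import *
from station import vision
for n in("scene","top"):cv2.imwrite(f"pics/{n}2.png",vision.capture(n)["pixels"])
a=cv2.imread("pics/scene2.png");c=proj("scene",(542,-168,90)).astype(int);print(c)
b=cv2.imread("pics/top2.png");d=proj("top",(542,-168,90)).astype(int);print(d)
A=cv2.resize(a[c[1]-60:c[1]+60,c[0]-40:c[0]+40],(400,600),interpolation=3)
B=cv2.resize(b[d[1]-60:d[1]+60,d[0]-40:d[0]+40],(400,600),interpolation=3)
cv2.imwrite("pics/g3.png",np.hstack([A,B]))
E
```

```text
time: 6.45
tcp_pos: [538.7, -160.5, 180.8]
tcp_rot: [-0.001, -0.159, 0.987, 0.0]
force: [-0.2, -0.2, -2.2]
opening: 47.3
finger_force: 62.3
time: 7.25
tcp_pos: [536.7, -170.5, 181.3]
tcp_rot: [-0.001, -0.328, 0.945, 0.0]
force: [0.0, 0.4, -2.3]
opening: 47.5
finger_force: 62.4
t 7.25 pos [ 536.66  -170.517  181.31 ] yaw -141.69348613060978 F [ 0.018  0.395 -2.287] open 47.51543830959482 q [-0.02   0.336 -0.237 -0.    -0.999 -0.882]
shift units [-0.192 -0.044 -0.023] turn units [ 0.017 -0.017 -0.019]
[219 218]
[349 226]
```

View pics/g3.png

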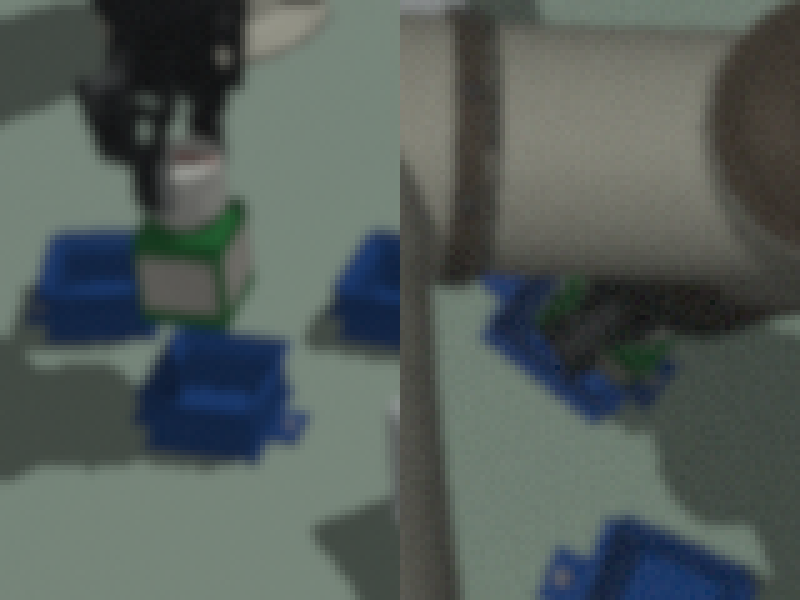

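The bottle hangs over B with its sides parallel to the holder's walls. In the left crop its lower corners are at (140,318), (222,328) and (252,285), and the holder is at (215,395). I'll check those corners against the expected pose.

```bash
python3 - <<'E'
from fit import *
from scipy.optimize import least_squares
obs=np.array([(140,318),(222,328),(252,285)])/5+[219-40,218-60]-.4
for yaw in(53,):
  P=place(sq(28,28,0),536.7,-170.5,89.5,np.radians(yaw));print([proj("scene",p) for p in P],obs)
def res(q):
  U=np.array([proj("scene",p) for p in place(sq(28,28,0),q[0],q[1],89.5,q[2])])
  return (U[sel]-obs).ravel()
U=np.array([proj("scene",p) for p in P]);sel=[int(np.argmin(np.hypot(*(U-o).T))) for o in obs]
r=least_squares(res,[536,-170,.925]);print(sel,r.x,np.degrees(r.x[2]),r.fun)
# same treatment for holder rim in this image (z=42, half 40)
ho=np.array([(138,415),(262,460-0)])
a=cv2.imread("pics/scene2.png")
E
python3 -m crank '[[-0.19,-0.04,0,0,0,0,1],[0,0,0,0,0,0,1],[0,0,0,0,0,0,1]]';python3 go.py 542 -168 182 218.4
```

```text
[array([206.5 , 222.26]), array([212.97, 211.96]), array([224.1 , 224.32]), array([229.99, 213.86])] [[206.6 221.2]
 [223.  223.2]
 [229.  214.6]]
[0, 2, 3] [ 533.11 -171.03    0.89] 51.037651700410414 [-0.77  0.26  0.15  0.68  0.64 -1.08]
time: 7.65
tcp_pos: [542.8, -167.4, 182.2]
tcp_rot: [-0.0, -0.329, 0.944, 0.0]
force: [-0.2, -0.1, -2.5]
opening: 47.4
finger_force: 62.4
t 7.65 pos [ 542.822 -167.437  182.234] yaw -141.6108414237648 F [-0.174 -0.127 -2.451] open 47.412162259283555 q [-0.014  0.342 -0.226 -0.    -1.003 -0.887]
shift units [0.033 0.002 0.008] turn units [ 0.001 -0.    -0.002]
```

The pose agrees within a few mm. Lowering into the mouth.

```bash
python3 -m crank '[[0,0,0.5,0,0,0,1],[0,0,0.6,0,0,0,1],[0,0,0.4,0,0,0,1],[0,0,0.2,0,0,0,1],[0,0,0.15,0,0,0,1],[0,0,0.1,0,0,0,1],[0,0,0,0,0,0,1]]';python3 -m crank '[[0,0,0.1,0,0,0,1],[0,0,0.1,0,0,0,1],[0,0,0.1,0,0,0,1],[0,0,0,0,0,0,1]]';python3 go.py 542 -168 98 218.4
```

```text
time: 8.35
tcp_pos: [542.7, -167.6, 123.8]
tcp_rot: [0.0, -0.329, 0.944, -0.0]
force: [0.3, 0.7, -1.8]
opening: 47.5
finger_force: 62.3
time: 8.75
tcp_pos: [542.3, -167.6, 114.3]
tcp_rot: [-0.0, -0.329, 0.944, 0.0]
force: [-1.1, -0.1, -2.6]
opening: 47.5
finger_force: 62.3
t 8.75 pos [ 542.274 -167.576  114.326] yaw -141.6284363258421 F [-1.115 -0.084 -2.575] open 47.4870513685265 q [-0.014  0.417 -0.306 -0.    -0.849 -0.887]
shift units [ 0.016 -0.006  0.544] turn units [ 0.008 -0.008 -0.006]
```

```bash
python3 -m crank '[[0,0,0.15,0,0,0,1],[0,0,0.15,0,0,0,1],[0,0,0.1,0,0,0,1],[0,0,0.05,0,0,0,1],[0,0,0,0,0,0,1]]';python3 go.py 542 -168 96.5 218.4;python3 -m crank '[[0,0,0.05,0,0,0,1],[0,0,0.05,0,0,0,1],[0,0,0,0,0,0,1],[0,0,0,0,0,0,1]]';python3 go.py 542 -168 96.5 218.4
```

```text
time: 9.25
tcp_pos: [542.5, -167.6, 100.9]
tcp_rot: [-0.0, -0.329, 0.944, 0.0]
force: [-0.4, -0.1, -1.7]
opening: 47.5
finger_force: 62.3
t 9.25 pos [ 542.474 -167.597  100.946] yaw -141.62061921338127 F [-0.365 -0.138 -1.687] open 47.46231107402729 q [-0.014  0.434 -0.32  -0.    -0.818 -0.887]
shift units [ 0.021 -0.001  0.148] turn units [ 0.005 -0.006 -0.004]
time: 9.65
tcp_pos: [542.6, -167.6, 98.3]
tcp_rot: [0.0, -0.329, 0.944, -0.0]
force: [0.1, 0.1, -2.5]
opening: 47.7
finger_force: 62.3
t 9.65 pos [ 542.639 -167.608   98.338] yaw -141.62013581968208 F [ 0.136  0.064 -2.463] open 47.68527955670213 q [-0.014  0.437 -0.322 -0.    -0.811 -0.887]
shift units [0.025 0.003 0.061] turn units [-0.     0.001 -0.004]
```

Still carrying the weight; it should touch at about z 96.

```bash
python3 -m crank '[[0,0,0.06,0,0,0,1],[0,0,0,0,0,0,1],[0,0,0,0,0,0,1]]';python3 -m crank '[[0,0,0.06,0,0,0,1],[0,0,0,0,0,0,1],[0,0,0,0,0,0,1]]'
```

```text
time: 9.95
tcp_pos: [543.1, -167.6, 96.9]
tcp_rot: [0.0, -0.329, 0.944, -0.0]
force: [-0.9, 0.1, 0.3]
opening: 47.2
finger_force: 62.6
time: 10.25
tcp_pos: [543.2, -167.6, 95.5]
tcp_rot: [0.001, -0.329, 0.944, -0.0]
force: [-1.0, 1.5, 5.3]
opening: 47.6
finger_force: 63.0
```

```bash
python3 -m crank '[[0,0,0,0,0,0,1],[0,0,0.07,0,0,0,1],[0,0,0.07,0,0,0,1],[0,0,0.06,0,0,0,1],[0,0,0,0,0,0,1],[0,0,0,0,0,0,1]]'; python3 go.py 543 -168 89.5 218.4
```

```text
time: 10.85
tcp_pos: [543.2, -167.6, 89.8]
tcp_rot: [0.001, -0.329, 0.944, -0.0]
force: [-1.3, 2.7, 8.3]
opening: 47.4
finger_force: 63.5
t 10.85 pos [ 543.213 -167.572   89.782] yaw -141.58532218778993 F [-1.287  2.745  8.272] open 47.37860365762077 q [-0.014  0.448 -0.331  0.    -0.791 -0.887]
shift units [ 0.014 -0.007  0.009] turn units [-0.014  0.011  0.003]
```

```bash
python3 -m crank '[[0,0,0.03,0,0,0,1],[0,0,0,0,0,0,1],[0,0,0,0,0,-0.6,1],[0,0,0,0,0,-0.8,1],[0,0,0,0,0,-0.8,1],[0,0,0,0,0,-0.8,1],[0,0,0,0,0,0,1]]'; python3 go.py 543 -168 89 293.4
```

```text
time: 11.55
tcp_pos: [544.2, -168.0, 89.8]
tcp_rot: [0.001, -0.45, 0.893, -0.001]
force: [-0.9, 1.2, 11.3]
opening: 47.4
finger_force: 63.7
t 11.55 pos [ 544.164 -168.014   89.756] yaw -126.48803227125457 F [-0.907  1.229 11.331] open 47.41601966486695 q [-0.014  0.449 -0.33   0.002 -0.788 -0.624]
shift units [0.023 0.032 0.025] turn units [ -0.047  -0.009 -11.978]
```

```bash
python3 -m crank '[[0,0,0,0,0,-0.8,1],[0,0,0,0,0,-0.8,1],[0,0,0,0,0,-0.8,1],[0,0,0,0,0,-0.8,1],[0,0,0,0,0,-0.8,1],[0,0,0,0,0,-0.8,1],[0,0,0,0,0,0,1]]'; python3 -m crank '[[0,0,0,0,0,-0.8,1],[0,0,0,0,0,-0.8,1],[0,0,0,0,0,-0.8,1],[0,0,0,0,0,-0.8,1],[0,0,0,0,0,-0.8,1],[0,0,0,0,0,-0.8,1],[0,0,0,0,0,-0.8,1],[0,0,0,0,0,-0.8,1],[0,0,0,0,0,-0.6,1],[0,0,0,0,0,0,1],[0,0,0,0,0,0,1]]'; python3 go.py 543 -168 89 293.4; python3 -c "from station import telemetry as t;print(t.observe()['moment'])"
```

```text
time: 12.25
tcp_pos: [544.6, -168.0, 89.8]
tcp_rot: [0.001, -0.626, 0.78, -0.002]
force: [-0.6, 0.9, 10.0]
opening: 47.4
finger_force: 63.6
time: 13.35
tcp_pos: [544.6, -168.0, 89.7]
tcp_rot: [-0.001, 0.831, -0.556, 0.002]
force: [-0.1, 0.2, 10.0]
opening: 46.9
finger_force: 63.6
t 13.35 pos [ 544.635 -168.034   89.749] yaw -67.54841128256852 F [-0.061  0.165  9.979] open 46.902757423598004 q [-0.014  0.449 -0.33   0.002 -0.787  0.405]
shift units [-0.022  0.05   0.025] turn units [-0.046 -0.035 -0.19 ]
[ 0.24304173 -0.02754832  0.02731083]
```

Turned 74°. I'll lift gently and watch the force: about -0.25 N if free, about -2 N if it is still locked.

```bash
python3 -m crank '[[0,0,-0.1,0,0,0,1],[0,0,-0.1,0,0,0,1],[0,0,-0.1,0,0,0,1],[0,0,-0.1,0,0,0,1],[0,0,0,0,0,0,1],[0,0,0,0,0,0,1]]'
python3 - <<'E'
from fit import *
from station import vision,telemetry
F=[]
a=vision.capture("scene")["pixels"];s=telemetry.observe();print(s["force"],s["tcp_pos"])
c=(219,218)
cv2.imwrite("pics/g4.png",cv2.resize(a[c[1]-50:c[1]+40,c[0]-50:c[0]+40],(600,600),interpolation=3))
E
```

```text
time: 13.95
tcp_pos: [542.1, -167.6, 99.1]
tcp_rot: [0.0, 0.831, -0.557, -0.001]
force: [0.8, 0.2, 0.1]
opening: 47.6
finger_force: 62.6
[ 0.66 -0.44 -0.45] [ 542.13 -167.58   99.13]
```

View pics/g4.png

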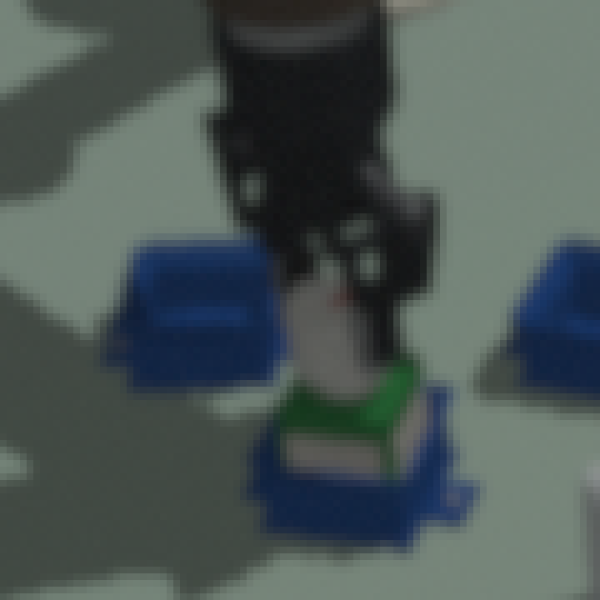

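The bottle is home (body at (345,430) in the crop) and the cap is rising freely, with force near 0. Lifting off.

```bash
python3 -m crank '[[0,0,-0.1,0,0,0,1],[0,0,-0.2,0,0,0,1],[0,0,-0.3,0,0,0,1],[0,0,-0.5,0,0,0,1],[0,0,-0.6,0,0,0,1],[0,0,-0.4,0,0,0,1],[0,0,-0.2,0,0,0,1],[0,0,0,0,0,0,1],[0,0,0,0,0,0,1],[0,0,0,0,0,0,1],[0,0,0,0,0,0,1]]'
python3 - <<'E'
from fit import *
from station import vision,telemetry
a=vision.capture("scene")["pixels"];s=telemetry.observe();print(s["force"],s["tcp_pos"],s["opening"],s["finger_force"])
c=(219,208)
cv2.imwrite("pics/g5.png",cv2.resize(a[c[1]-50:c[1]+50,c[0]-50:c[0]+50],(600,600),interpolation=3))
E
```

```text
time: 15.1
tcp_pos: [542.2, -167.6, 168.0]
tcp_rot: [0.0, 0.831, -0.556, -0.001]
force: [0.2, 0.2, -0.8]
opening: 48.0
finger_force: 62.6
[-0.59  0.44  0.02] [ 542.33 -167.58  168.11] 47.63799567083044 62.58959588594735
```

View pics/g5.png

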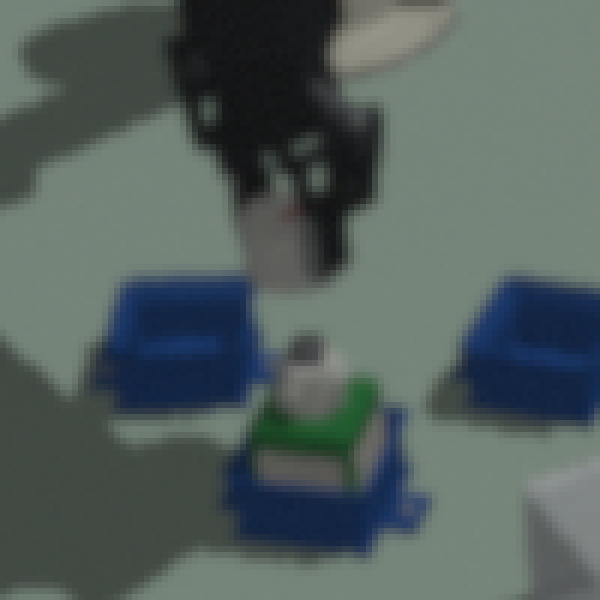

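The cap (285,240) is held level above the open neck (315,375), underside about 145 mm above the bottle's base, and the bottle is home. Handing in.

```bash
python3 -c "from station import ticket;print(ticket.finish_job())"
```

```text
the job is handed in; nothing more can be done
None
```

Job handed in at about 15 s; no verdict came back. By my last picture and readings, the bottle is home in the farthest holder, and the gripper holds the freed cap level about 45 mm clear above the open bottle.

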